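Show a brazed sleeve to the inspection camera

ROBOT

A 6-joint arm with a two-finger parallel gripper is mounted at the origin on the work surface. World frame = base frame: x ahead of the robot, y to its left, z up, the work surface at z = 0. Lengths are in mm, angles in rad, forces in N, time in s.
With the tool pointing down it reaches from about 350 to 950 mm from the base axis. Payload 17.4 kg.
Tool frame: the origin (TCP) lies midway between the tips of the shut fingers; the grasp point (between the pads) lies 19 mm behind it; y points along the fingers, z is the direction in which the jaws open and shut, and the axes are right-handed (so a half turn about y gives the same grasp; the last joint's range is limited). The gripper opens to 93 mm and grips with 3 to 60 N. Pads are 15 mm wide; open, the fingers measure 128 mm over their backs; the gripper's body (75 mm by 188 mm) begins 65 mm behind the grasp point.
Start: joints at [1.276, 0.116, 1.442, -0, 1.584, -0.038], TCP at [171.449, 652.869, 218.646] pointing down, gripper open.
Joint ranges: [-2.83, 2.83], [-0.83, 2.19], [0.07, 2.5], [-1.14, 4.28], [0.01, 3], [-2.97, 2.97]. Speed limits (rad/s): [1.89, 1.89, 2.22, 3.14, 3.14, 3.14].

INTERFACE

Orientations are given as a unit quaternion [x, y, z, w].
In Python, from station import arm gives the robot as it stands.
- The arm moves only by the tool apply_moves, never from a script. Its argument "steps" is a list of rows, each an object of numbers: "fingers": the finger opening in m, from 0 to 0.093; "tx", "ty", "tz": the shift along the tool's x, y, z in m; "twist": the turn about the tool's y in rad. In form: [{"fingers": .., "tx": .., "ty": .., "tz": .., "twist": ..}, ...]. A call has 1 to 10 rows; each row is the pose to reach, as a shift and turn from the pose commanded when the call began, along the tool's axes at that moment; what a row does not reach only later rows make up. A row lasts 1/8 s, in which the tool goes at most 62.5 mm and 10.7 degrees, less where a joint would pass 70% of its speed; a pose out of reach is approached as far as the arm can. A call with a gripper value outside its range is refused whole. The fingers move at their own pace and stop on an object; "force" is the grip in N (left out, the last holds). Time passes only in rows, so rows that repeat a pose let the fingers close. It gives the time, the measured TCP pose, the force and the opening at its end, in the units of the state.
- arm.get_obs(): the state, without advancing time (a new reading comes with each control period).
- arm.snapshot(name): name is "side" or "top"; returns (picture, depth): 420x560x3 uint8, red, green, blue; 420x560 float32, mm along the optical axis (not along the pixel's ray), 0 where there is no reading.
- arm.get_calibration(name): a dict with "K" (3x3 intrinsics, pixels), "rvec" (rotation vector, rad) and "tvec" (3), from world to camera coordinates, as OpenCV has them. Camera axes: x right, y down, z forward; pixel columns grow to the right and rows downward; lengths in mm; the calibration is good to about 2 mm. A picture is of the moment at which its call begins. get_calibration takes no time and is no camera call.
- arm.finish_job(): hands the job in, once; it reports no verdict.
The state is a dict: "time": time; "q": joint angles; "qvel": joint speeds; "joint_efforts": joint torques, N m; "position": TCP position; "orientation": TCP orientation; "ft_force": force on the tool from outside, world axes, zero at the start; "ft_torque": the same for the moment, N m; "width": finger opening in mm.
Only numpy, scipy, OpenCV 4.12 (cv2) and the standard library are available. Lean on these libraries where they do the work, as an engineer would, in place of code of your own. Each camera call takes 0.05 s, during which the arm holds its last target. There are 200 camera calls.

TASK

The brazed steel sleeve has cooled: lift the hold-down saddle off it and hang the saddle astride the round rail, let go, and only then take the steel sleeve out of the slot between the firebricks by its tube. Hold it up in the air for the inspection camera, with the underside of its flange 15 cm in front of the lens, centred and square to it, and finish while still holding it there steadily. Do not touch the camera, and leave the copper sleeve and the other things on the bench where they are.

Things in the scene. Friction and masses are not known exactly. Their poses are not given: they have to be found in the camera images.
- hearth: fixed. Rusty round steel plate (310 dia, 20 thick) with two sand-coloured firebricks on edge (230 long, 64 wide, tops 134 above the bench) and a 40 wide slot between them along the hearth's x axis. Origin: centre of the plate's underside, on the bench; z up. Two sleeves sit over the slot, 60 either side of the middle; which is where varies.
- sleeve_mid (a point): centre of the steel sleeve, the part to show (26 above its lower end, on its axis). z axis along the tube from lower end to upper mouth. Grip the upper tube (34 dia, bare from 14 below to 26 above this point); it is free only once the saddle is off.
- sleeve_root (a point): on the steel sleeve: centre of the flange's underside, 18 below sleeve_mid on the sleeve's axis; same axes. This is the point and face to show to the camera.
- sleeve: the steel sleeve, loose, bright steel, 0.12 to 0.24 kg: tube of 34 outside diameter, 52 long, with a round flange 64 dia, 4 thick, from 8 to 12 above its lower end: 8 of tube hang in the slot, 40 stand up. The flange's underside rests on the brick tops. Origin: centre of its lower end, z along the tube to the upper mouth.
- saddle_knob (a point): point in the saddle's red square knob (18 x 18, sides along the saddle's x and y), on its axis, 90 above its feet; the knob is bare from 71 to 108 above the feet. Axes as the saddle's.
- saddle_ridge (a point): on the saddle: underside of the roof's ridge, on its axis, 61.8 above the feet, 28.2 below saddle_knob; same axes.
- saddle: the loose hold-down saddle, dark steel, 0.2 to 0.36 kg: inverted U, 24 wide in x, two legs 8 thick centred 25 either side of the axis in y, 42 clear between, under a gable roof (30 degree slopes, 8 thick, ridge along x). Its feet stand on the steel sleeve's flange, legs either side of the tube, yaw varies. Origin midway between its feet's undersides; z up; a half turn looks the same.
- rail_mid (a point): middle of the axis of the fixed round steel rail: bar 16 dia, 240 long along its own y axis, axis 170 above the bench, on two end posts 20 dia. z up. The saddle hangs astride it with its ridge along the bar (saddle x along rail y); saddle_ridge then lies 9 above the bar's axis.
- rail: the rail stand; origin on the bench under rail_mid, bar along y.
- lens (a point): centre of the front of the inspection camera's lens, inside a white ring light 72 dia whose face is level with it. Its z axis is the line of sight, pointing out of the lens: up, and 35 degrees off vertical towards the robot side (-x of the camera base); the camera's yaw varies.
- focus (a point): the point 150 in front of the lens on its line of sight, in the air, about 240 above the bench; axes as lens. Here sleeve_root must be, with the sleeve's z axis along this z axis (pointing away from the lens).
- camera: the fixed inspection camera: black housing 56 x 56 x 70 tilted on a grey base plate 110 x 110 x 12; origin under the base plate's centre, z up; the lens looks to its -x and up. Tallest part about 140 above the bench.
- copper_sleeve: loose copper-coloured sleeve, same shape and size as the steel one, in the other place on the slot, 120 away; leave it. Origin at its lower end's centre.
- flux_jar: loose jar 60 dia, 85 high, right of the hearth; origin under its centre.
- blank_flange: loose steel ring 64 dia, 12 high, lying right of the hearth; origin under its centre.
- busbar: loose copper bar 100 x 16 x 70 standing on edge, far right; origin under its centre.
- brush: loose brush lying on the right of the bench.
- spanner: loose spanner lying on the left of the bench.
Things that resemble listed ones, but are neither listed nor needed, are in the scene too. Several things have the shape of the sleeve; the one meant has the colours described above.

How it is judged (in metres and radians):
On the way:
1. the saddle hangs astride the rail, let go and at rest, while the steel sleeve is still in its place on the bricks (x of saddle_ridge in the frame of rail_mid between -0.012 and 0.012 m and y of saddle_ridge in the frame of rail_mid between -0.095 and 0.095 m and z of saddle_ridge in the frame of rail_mid between 0.003 and 0.017 m and angle between saddle_ridge's own z axis and vertical below 0.2 rad and contact force between saddle and rail above 0.5 N and contact force between saddle and the fingers below 0.1 N and contact force between saddle and the arm below 0.1 N and linear speed of saddle below 0.03 m/s and distance of sleeve_mid from where it was at the start of the episode below 0.03 m), for 0.3 s.
At the end, for the whole second after the job is handed in: Steel sleeve held still by the fingers alone, over 180 mm up; centre of flange underside within 20 mm of the focus point (150 mm before the lens), axis within 10 degrees of the line of sight, underside to lens. Saddle freely astride the rail, within 11 degrees of upright, centred within 12 mm (distance between sleeve_root and focus below 0.02 m and angle between the z axis of sleeve_root and the z axis of focus, either way round below 0.18 rad and z of sleeve_mid in the frame of focus above 0 m and height (world z) of sleeve_root above 0.18 m and contact force between sleeve and the fingers above 1 N and contact force between sleeve and camera below 0.1 N and linear speed of each of sleeve, saddle below 0.03 m/s and angular speed of sleeve below 0.2 rad/s and x of saddle_ridge in the frame of rail_mid between -0.012 and 0.012 m and y of saddle_ridge in the frame of rail_mid between -0.095 and 0.095 m and z of saddle_ridge in the frame of rail_mid between 0.003 and 0.017 m and angle between saddle_ridge's own z axis and vertical below 0.2 rad and contact force between saddle and rail above 0.5 N and contact force between saddle and the fingers below 0.1 N and contact force between saddle and the arm below 0.1 N); the arm keeps its last pose, push and grip.
It fails at once if the camera is touched (contact force between camera and anything else above 1 N).
It fails at once if the copper sleeve is disturbed (moved more than 30 mm) (distance of copper_sleeve from where it was at the start of the episode above 0.03 m).
It fails at once if another loose thing on the bench is disturbed (moved more than 30 mm) (distance of any of flux_jar, blank_flange, busbar, brush, spanner from where it was at the start of the episode above 0.03 m).
It also fails if it takes over 58 s, if anything falls off the work surface, if the arm or the gripper's body presses on something with over 40 N, if the wrist force passes 120 N, or if a joint passes its speed limit or range.

## Working session

There is one attempt and no reset: what is moved stays moved. The work goes in short steps, Python scripts to look and compute and a tool call to move; the robot and the scene stay as the last step left them, time stands still between calls to the robot, and variables do not carry over. Pictures are saved under pics/ and viewed, about 8 in all and at most 12, crops included, and the job is handed in when it is done.

Besides the shell and the picture viewer there is one more tool, called after ">>>" in YAML: its name, and indented under it one key for each argument. apply_moves: Moves the arm, as the interface text tells. Its arguments: {"type":"object","properties":{"steps":{"type":"array"},"force":{"type":"number"}},"required":["steps"]}

```bash
ls; mkdir -p pics; cat > h.py <<'E'
import numpy as np, cv2
from station import arm
from scipy.spatial.transform import Rotation as R
def snap(n):
    p,d=arm.snapshot(n); np.savez(f'{n}.npz',p=p,d=d); return p,d
def load(n):
    z=np.load(f'{n}.npz'); return z['p'],z['d']
def cal(n):
    c=arm.get_calibration(n); return np.array(c['K'],float),cv2.Rodrigues(np.array(c['rvec'],float))[0],np.array(c['tvec'],float).ravel()
def cloud(n,d):
    K,Rm,t=cal(n); v,u=np.mgrid[:d.shape[0],:d.shape[1]]
    c=np.stack([(u-K[0,2])/K[0,0]*d,(v-K[1,2])/K[1,1]*d,d],-1)
    w=(c-t)@Rm; w[d<=0]=np.nan; return w
def proj(n,P):
    K,Rm,t=cal(n); c=np.atleast_2d(P)@Rm.T+t; c=c@K.T; return c[:,:2]/c[:,2:]
def save(name,p,s=1): cv2.imwrite(f'pics/{name}.png',cv2.resize(p[:,:,::-1],None,fx=s,fy=s,interpolation=cv2.INTER_CUBIC))
E
python3 - <<'E'
from h import *
print(arm.get_obs())
for n in('side','top'):
    p,d=snap(n); save(n+'0',p,1.4); K,Rm,t=cal(n); print(n,K.ravel(),-Rm.T@t,Rm[2],(d>0).mean())
print(np.round(R.from_quat(arm.get_obs()['orientation']).as_matrix(),3))
E
```

```text
pics
{'time': 0.0, 'q': array([ 1.27618674e+00,  1.16476940e-01,  1.44227160e+00, -3.01674019e-06,
        1.58398427e+00, -3.78109777e-02]), 'qvel': array([-0.0016631 ,  0.00050223,  0.00041934,  0.0006001 ,  0.0016613 ,
        0.00244001]), 'joint_efforts': array([-1.20108765e-03, -7.21254444e+01, -6.22614813e+01,  7.78882834e-02,
        2.33978749e-02, -7.73721149e-05]), 'position': array([171.3976804 , 652.66600478, 217.9073426 ]), 'orientation': array([ 0.70168358, -0.09060839,  0.09047711, -0.70088813]), 'ft_force': array([ 0.74286239,  0.42881155, -0.02776178]), 'ft_torque': array([-0.01812508,  0.01266486,  0.02963785]), 'width': 93.11500284407941}
side [428.42962403   0.         279.64851313   0.         428.42962403
 214.55545291   0.           0.           1.        ] [   57.66946429 -1016.01462761  1021.35321814] [ 0.29744669  0.73153649 -0.61349803] 0.985391156462585
top [436.37881603   0.         286.84618337   0.         436.37881603
 206.97295709   0.           0.           1.        ] [ 230.60246309   18.15302879 1325.58700514] [ 0.21122294 -0.0101606  -0.9773851 ] 0.9957482993197279
[[ 0.967 -0.     0.254]
 [-0.254 -0.001  0.967]
 [-0.    -1.    -0.001]]
```

View pics/top0.png

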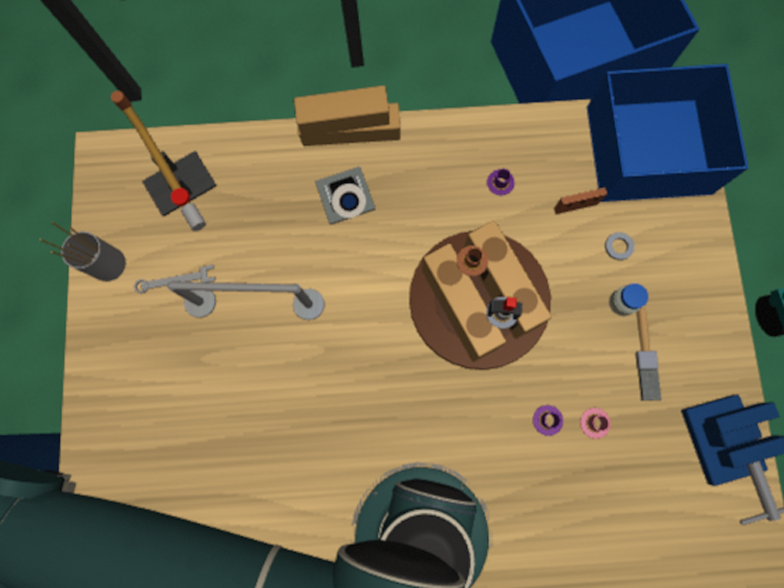

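View pics/side0.png

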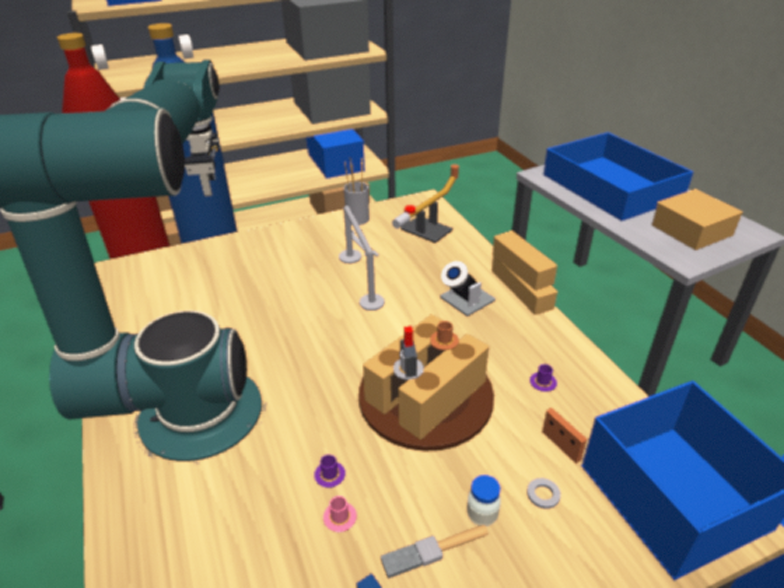

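Sleeve-shaped candidates (top picture, 784 px wide): steel one under the dark saddle with the red knob (504,313); copper (472,260); purple (501,181) and (548,420); pink (595,423). I choose the steel one under the saddle. The other red thing, the torch head at (180,197), is not the knob. Next come measurements and a close crop.

```bash
cat > m.py <<'E'
from h import *
C={}
for n in('top','side'):
    p,d=load(n); w=cloud(n,d); C[n]=(p.astype(int),d,w)
def sel(n,x0,x1,y0,y1,z0,z1):
    w=C[n][2]; return (w[...,0]>x0)&(w[...,0]<x1)&(w[...,1]>y0)&(w[...,1]<y1)&(w[...,2]>z0)&(w[...,2]<z1)
# rough positions
for nm,u,v in[('hearth',480,300),('saddle',504,313),('copper',472,260),('cam',347,198),('railA',200,290),('railB',300,290)]:
    print(nm,np.round(C['top'][2][int(v/1.4),int(u/1.4)],1))
for n in C:
    p,d,w=C[n]; r,g,b=p[...,0],p[...,1],p[...,2]
    m=(r>150)&(g<70)&(b<70)&(w[...,2]>150)&(w[...,0]>150)&(w[...,0]<700)
    q=w[m]; print(n,'red',len(q),np.round(np.nanmedian(q,0),1),np.round(np.nanmax(q,0),1),np.round(np.nanmin(q,0),1))
E
python3 - <<'E'
from m import *
p=C['top'][0].astype(np.uint8)[195:245,325:395]; s=C['side'][0].astype(np.uint8)[220:290,255:335]
a=cv2.resize(p,(420,300),interpolation=cv2.INTER_CUBIC); b=cv2.resize(s,(343,300),interpolation=cv2.INTER_CUBIC)
save('crop1',np.hstack([a,b]))
E
```

```text
hearth [ 457.6 -145.9  134.7]
saddle [ 439.8 -204.9   69. ]
copper [ 560.8 -149.4   61.2]
cam [695.1 108.4 122.4]
railA [545.7 451.4   8.4]
railB [495.7 204.6 161.4]
top red 39 [ 429.4 -187.8  245.6] [ 435.6 -180.1  249.9] [ 421.6 -196.3  241.7]
side red 65 [ 426.8 -195.1  233. ] [ 433.  -185.6  248.7] [ 416.6 -198.3  206.1]
```

View pics/crop1.png

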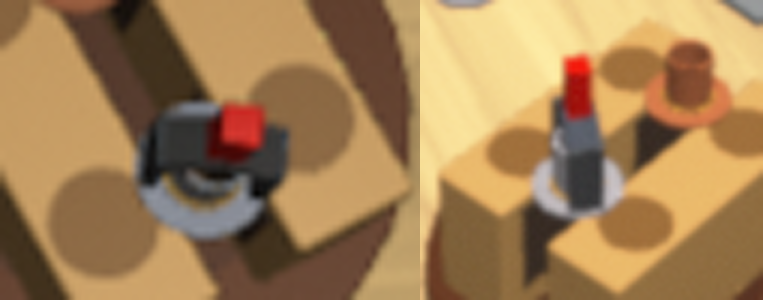

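The crop shows the dark saddle with its red knob astride a bright steel flange in the slot, with the legs roughly left and right in the top view. The copper sleeve is clearly separate. Now the precise measurements.

```bash
python3 - <<'E'
from m import *
P=lambda q:np.round(q,1)
# saddle roof
Q=[]
for n in C:
    m=sel(n,370,500,-260,-120,150,215); p=C[n][0]; w=C[n][2]
    m&=~((p[...,0]>120)&(p[...,1]<80)); 
    q=w[m]; Q.append(q[:,:2]); 
    rc=cv2.minAreaRect(q[:,:2].astype(np.float32)); l,V=np.linalg.eigh(np.cov(q[:,:2].T))
    print(n,'roof',len(q),P(np.median(q,0)),P(rc[0]),P(rc[1]),rc[2],'pca long axis deg',np.degrees(np.arctan2(V[1,1],V[0,1])),np.sqrt(l))
q=np.vstack(Q).astype(np.float32); rc=cv2.minAreaRect(q); print('both',P(rc[0]),P(rc[1]),rc[2])
# flange steel (bright grey) & copper
for n in C:
    p,d,w=C[n]; mx=p.max(-1);mn=p.min(-1)
    m=sel(n,330,650,-320,-50,130,146)&(mx-mn<35)&(mn>110); q=w[m][:,:2].astype(np.float32)
    print(n,'steel fl',len(q),cv2.minEnclosingCircle(q))
    m=sel(n,480,640,-250,-60,130,180)&(p[...,0]-p[...,1]>50)&(p[...,1]<135)&(p[...,0]>150); q=w[m]
    print(n,'copper',len(q),P(np.nanmedian(q,0)))
    m=sel(n,330,700,-320,-20,128,141); q=w[m][:,:2].astype(np.float32); rc=cv2.minAreaRect(q); print(n,'bricks',P(rc[0]),P(rc[1]),rc[2])
    # rail
    m=sel(n,430,620,170,520,150,190); q=w[m]; 
    top=q[q[:,2]>np.percentile(q[:,2],50)]
    vx,vy,x0,y0=cv2.fitLine(q[:,:2].astype(np.float32),cv2.DIST_HUBER,0,.01,.01).ravel()
    s=(q[:,:2]-[x0,y0])@[vx,vy]; print(n,'rail',len(q),P([x0,y0]),np.degrees(np.arctan2(vy,vx)),P([s.min(),s.max()]),P(np.percentile(q[:,2],[2,50,98])),'mid',P(np.array([x0,y0])+np.array([vx,vy])*(s.min()+s.max())/2))
    # camera
    m=sel(n,580,850,0,220,8,17)&(mx-mn<40); q=w[m][:,:2].astype(np.float32); rc=cv2.minAreaRect(q); print(n,'base',len(q),P(rc[0]),P(rc[1]),rc[2])
    m=sel(n,580,850,0,220,60,150)&(mn>180); q=w[m]; c=np.median(q,0); u,s,vt=np.linalg.svd(q-c); nn=vt[2]*np.sign(vt[2,2]); print(n,'ring',len(q),P(c),P(q.min(0)),P(q.max(0)),'nrm',nn,np.degrees(np.arccos(nn[2])),np.degrees(np.arctan2(nn[1],nn[0])))
E
```

```text
hearth [ 457.6 -145.9  134.7]
saddle [ 439.8 -204.9   69. ]
copper [ 560.8 -149.4   61.2]
cam [695.1 108.4 122.4]
railA [545.7 451.4   8.4]
railB [495.7 204.6 161.4]
top red 39 [ 429.4 -187.8  245.6] [ 435.6 -180.1  249.9] [ 421.6 -196.3  241.7]
side red 65 [ 426.8 -195.1  233. ] [ 433.  -185.6  248.7] [ 416.6 -198.3  206.1]
top roof 215 [ 425.4 -177.3  195.9] [ 428.1 -186.7] [58.5 29.5] 76.7948989868164 pca long axis deg 73.99406512670862 [ 8.14219612 18.75009433]
side roof 232 [ 420.8 -208.1  183.2] [ 424.7 -186.5] [28.  65.7] 0.9772666692733765 pca long axis deg 94.33561179135597 [ 7.23499931 16.25116082]
both [ 426.9 -188.5] [66.3 31. ] 76.7948989868164
top steel fl 85 ((429.90118408203125, -186.8323211669922), 31.0031795501709)
top copper 75 [ 533.2 -149.9  138.1]
top bricks [ 485.3 -162.8] [229.7 168.9] 24.156435012817383
top rail 587 [508.8 331.1] 84.98372 [-128.8  131.7] [163.  176.  181.3] mid [508.9 332.5]
top base 424 [745.7 119.5] [108.8 108.9] 15.854704856872559
  return _methods._mean(a, axis=axis, dtype=dtype,
  ret = um.true_divide(
Traceback (most recent call last):
ValueError: zero-size array to reduction operation minimum which has no identity
```

```bash
sed -i '/^for nm/,$d' m.py; python3 - <<'E'
from m import *
P=lambda q:np.round(q,1)
for n in C:
    p,d,w=C[n]; mx=p.max(-1);mn=p.min(-1)
    m=sel(n,580,850,0,220,8,17)&(mx-mn<40); q=w[m][:,:2].astype(np.float32); rc=cv2.minAreaRect(q); print(n,'base',len(q),P(rc[0]),P(rc[1]),rc[2])
    near=sel(n,600,850,20,200,50,150); print('max bright',mn[near].max(), near.sum())
    m=near&(mn>150)&(mx-mn<40); q=w[m]
    if len(q)<10: continue
    c=np.median(q,0)
    for k in range(3):
        u,s,vt=np.linalg.svd(q-c); nn=vt[2]*np.sign(vt[2,2]); r=(q-c)@nn; q=q[abs(r)<5]; c=q.mean(0)
    # ring outer ellipse in image
    ys,xs=np.nonzero(m); e=cv2.fitEllipse(cv2.convexHull(np.stack([xs,ys],1).astype(np.int32)))
    K,Rm,t=cal(n); ray=Rm.T@np.linalg.inv(K)@[e[0][0],e[0][1],1]; o=-Rm.T@t
    print('ring',len(q),P(c),P(q.min(0)),P(q.max(0)),'nrm',nn,np.degrees(np.arccos(nn[2])),np.degrees(np.arctan2(nn[1],nn[0])),'ell',e,'ctr on plane',P(o+ray*((c-o)@nn)/(ray@nn)))
n='side'
p,d,w=C[n]; m=sel(n,430,620,170,520,150,190); q=w[m]; print(len(q)); 
vx,vy,x0,y0=cv2.fitLine(q[:,:2].astype(np.float32),cv2.DIST_HUBER,0,.01,.01).ravel()
s=(q[:,:2]-[x0,y0])@[vx,vy]; print('rail',P([x0,y0]),np.degrees(np.arctan2(vy,vx)),P([s.min(),s.max()]),P(np.percentile(q[:,2],[2,50,98])))
m=sel('side',330,700,-320,-20,128,141); q=C['side'][2][m][:,:2].astype(np.float32); rc=cv2.minAreaRect(q); print('side bricks',P(rc[0]),P(rc[1]),rc[2])
E
```

```text
top base 424 [745.7 119.5] [108.8 108.9] 15.854704856872559
max bright 171 619
ring 101 [682.6 100.2 110.9] [662.3  70.9  99.6] [714.4 135.8 125.4] nrm [-0.45487757 -0.13080434  0.88089535] 28.249441165285255 -163.95691118467172 ell ((245.90682983398438, 136.38345336914062), (25.602890014648438, 38.72471237182617), 157.48858642578125) ctr on plane [708.2 110.6 125.7]
side base 266 [743.9 116.9] [114.3 107.7] 14.890756607055664
max bright 236 454
ring 38 [690.8  99.2 118.1] [663.   74.5 101.3] [717.3 130.4 136.5] nrm [-0.32074189 -0.39008939  0.8631077 ] 30.332673074813936 -129.42795372188039 ell ((328.6470642089844, 197.22103881835938), (18.949604034423828, 28.203495025634766), 104.66596984863281) ctr on plane [699.   86.2 115.3]
200
rail [503.1 311.1] 85.21505 [-112.3  150. ] [151.1 176.  181.9]
side bricks [ 481.2 -163.7] [235.  171.4] 24.180700302124023
```

```bash
cat > g.py <<'E'
from h import *
import sys
# usage: g.py x y z jaw_az_deg  -> shift along current tool axes (m), twist rad (down-pointing tool)
def go(x,y,z,az,o=None):
    o=o or arm.get_obs(); M=R.from_quat(o['orientation']).as_matrix(); D=M.T@(np.array([x,y,z])-o['position'])/1e3
    cur=np.degrees(np.arctan2(M[1,2],M[0,2])); tw=-np.radians((az-cur+180)%360-180)
    print('pos',np.round(o['position'],1),'az %.1f'%cur,'F',np.round(o['ft_force'],1),'w %.1f t %.2f'%(o['width'],o['time']),'| t',np.round(D,4),'twist %.3f'%tw)
if __name__=='__main__':
    a=list(map(float,sys.argv[1:]))
    for i in range(0,len(a),4): go(*a[i:i+4])
E
python3 g.py 320 240 300 75 428.5 -187 300 75
```

```text
pos [171.4 652.7 218. ] az 75.3 F [ 0.7  0.8 -0.1] w 92.8 t 0.10 | t [ 0.2486 -0.0816 -0.3615] twist 0.005
pos [171.4 652.7 218. ] az 75.3 F [ 0.7  0.8 -0.1] w 92.8 t 0.10 | t [ 0.4619 -0.0813 -0.7469] twist 0.005
```

>>> apply_moves:
  steps:
    - {"fingers": 0.06, "tx": 0.03, "ty": -0.04, "tz": -0.05, "twist": 0}
    - {"fingers": 0.06, "tx": 0.249, "ty": -0.082, "tz": -0.362, "twist": 0}
    - {"fingers": 0.06, "tx": 0.249, "ty": -0.082, "tz": -0.362, "twist": 0}
    - {"fingers": 0.06, "tx": 0.249, "ty": -0.082, "tz": -0.362, "twist": 0}
    - {"fingers": 0.06, "tx": 0.249, "ty": -0.082, "tz": -0.362, "twist": 0}
    - {"fingers": 0.06, "tx": 0.249, "ty": -0.082, "tz": -0.362, "twist": 0}
    - {"fingers": 0.06, "tx": 0.249, "ty": -0.082, "tz": -0.362, "twist": 0}
    - {"fingers": 0.06, "tx": 0.249, "ty": -0.082, "tz": -0.362, "twist": 0}
    - {"fingers": 0.06, "tx": 0.249, "ty": -0.082, "tz": -0.362, "twist": 0}

```text
time: 1.23
position: [320.6, 238.7, 300.8]
orientation: [-0.701, 0.091, -0.092, 0.701]
ft_force: [0.3, 0.4, 0.1]
width: 60.2
```

```bash
python3 g.py 428.5 -187 300 75
```

```text
pos [320.6 238.7 300.8] az 75.1 F [0.3 0.4 0.1] w 60.2 t 1.23 | t [ 0.2134  0.0007 -0.3839] twist 0.003
```

>>> apply_moves:
  steps:
    - {"fingers": 0.06, "tx": 0.213, "ty": 0, "tz": -0.384, "twist": 0}
    - {"fingers": 0.06, "tx": 0.213, "ty": 0, "tz": -0.384, "twist": 0}
    - {"fingers": 0.06, "tx": 0.213, "ty": 0, "tz": -0.384, "twist": 0}
    - {"fingers": 0.06, "tx": 0.213, "ty": 0, "tz": -0.384, "twist": 0}
    - {"fingers": 0.06, "tx": 0.213, "ty": 0, "tz": -0.384, "twist": 0}
    - {"fingers": 0.06, "tx": 0.213, "ty": 0, "tz": -0.384, "twist": 0}
    - {"fingers": 0.06, "tx": 0.213, "ty": 0, "tz": -0.384, "twist": 0}
    - {"fingers": 0.06, "tx": 0.213, "ty": 0, "tz": -0.384, "twist": 0}
    - {"fingers": 0.06, "tx": 0.213, "ty": 0, "tz": -0.384, "twist": 0}
    - {"fingers": 0.06, "tx": 0.213, "ty": 0, "tz": -0.384, "twist": 0}

```text
time: 2.48
position: [429.1, -184.5, 300.8]
orientation: [-0.701, 0.09, -0.09, 0.701]
ft_force: [-0.0, -0.2, -0.3]
width: 60.2
```

```bash
python3 g.py 428.5 -187 214 75
```

```text
pos [ 429.1 -184.5  300.8] az 75.4 F [-0.  -0.2 -0.3] w 60.2 t 2.48 | t [ 0.      0.0868 -0.0026] twist 0.007
```

>>> apply_moves:
  steps:
    - {"fingers": 0.06, "tx": 0, "ty": 0.04, "tz": -0.002, "twist": 0}
    - {"fingers": 0.06, "tx": 0, "ty": 0.07, "tz": -0.002, "twist": 0}
    - {"fingers": 0.06, "tx": 0, "ty": 0.087, "tz": -0.002, "twist": 0}
    - {"fingers": 0.06, "tx": 0, "ty": 0.087, "tz": -0.002, "twist": 0}
    - {"fingers": 0.03, "tx": 0, "ty": 0.087, "tz": -0.002, "twist": 0}
    - {"fingers": 0.01, "tx": 0, "ty": 0.087, "tz": -0.002, "twist": 0}
    - {"fingers": 0.01, "tx": 0, "ty": 0.087, "tz": -0.002, "twist": 0}
    - {"fingers": 0.01, "tx": 0, "ty": 0.087, "tz": -0.002, "twist": 0}
    - {"fingers": 0.01, "tx": 0, "ty": 0.087, "tz": -0.002, "twist": 0}
  force: 25

```text
time: 3.6
position: [428.3, -187.9, 213.6]
orientation: [-0.701, 0.091, -0.091, 0.701]
ft_force: [0.2, 1.2, 1.2]
width: 17.9
```

```bash
python3 g.py 428.5 -187 320 75
```

```text
pos [ 428.3 -187.9  213.6] az 75.3 F [0.2 1.2 1.2] w 17.9 t 3.60 | t [-1.000e-04 -1.064e-01  1.000e-03] twist 0.005
```

>>> apply_moves:
  steps:
    - {"fingers": 0.01, "tx": 0, "ty": -0.01, "tz": 0, "twist": 0}
    - {"fingers": 0.01, "tx": 0, "ty": -0.03, "tz": 0, "twist": 0}
    - {"fingers": 0.01, "tx": 0, "ty": -0.06, "tz": 0, "twist": 0}
    - {"fingers": 0.01, "tx": 0, "ty": -0.09, "tz": 0, "twist": 0}
    - {"fingers": 0.01, "tx": 0, "ty": -0.12, "tz": 0, "twist": 0}
    - {"fingers": 0.01, "tx": 0, "ty": -0.13, "tz": 0, "twist": 0}
    - {"fingers": 0.01, "tx": 0, "ty": -0.13, "tz": 0, "twist": 0}
    - {"fingers": 0.01, "tx": 0, "ty": -0.13, "tz": 0, "twist": 0}

```text
time: 4.6
position: [428.2, -187.9, 342.5]
orientation: [-0.701, 0.091, -0.09, 0.701]
ft_force: [-0.3, -0.2, -3.3]
width: 18.1
```

```bash
python3 g.py 420 70 345 75 508 332 345 -5; python3 - <<'E'
from h import *
p,d=snap('side'); save('side1',p[60:300,180:460],2)
E
```

```text
pos [ 428.2 -187.9  342.5] az 75.3 F [-0.3 -0.2 -3.3] w 18.1 t 4.60 | t [-0.0734 -0.0023  0.2473] twist 0.005
pos [ 428.2 -187.9  342.5] az 75.3 F [-0.3 -0.2 -3.3] w 18.1 t 4.60 | t [-0.0549 -0.0022  0.5231] twist 1.401
```

View pics/side1.png

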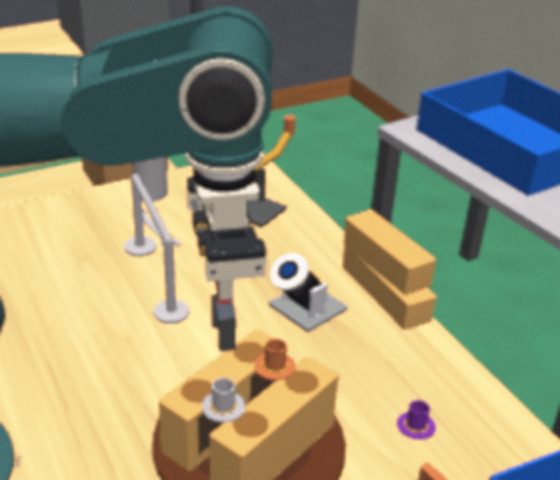

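Crop: the saddle hangs in the gripper at (226,310), and the steel sleeve stays in the slot at (224,397). Now on to the rail.

>>> apply_moves:
  steps:
    - {"fingers": 0.01, "tx": -0.003, "ty": 0, "tz": 0.03, "twist": 0.07}
    - {"fingers": 0.01, "tx": -0.008, "ty": 0, "tz": 0.08, "twist": 0.22}
    - {"fingers": 0.01, "tx": -0.014, "ty": 0, "tz": 0.14, "twist": 0.38}
    - {"fingers": 0.01, "tx": -0.02, "ty": 0, "tz": 0.2, "twist": 0.54}
    - {"fingers": 0.01, "tx": -0.027, "ty": 0, "tz": 0.26, "twist": 0.7}
    - {"fingers": 0.01, "tx": -0.033, "ty": 0, "tz": 0.32, "twist": 0.86}
    - {"fingers": 0.01, "tx": -0.04, "ty": 0, "tz": 0.38, "twist": 1.02}
    - {"fingers": 0.01, "tx": -0.046, "ty": 0, "tz": 0.44, "twist": 1.18}
    - {"fingers": 0.01, "tx": -0.052, "ty": 0, "tz": 0.49, "twist": 1.32}
    - {"fingers": 0.01, "tx": -0.055, "ty": 0, "tz": 0.523, "twist": 1.4}

```text
time: 5.9
position: [507.6, 334.5, 342.1]
orientation: [-0.478, 0.522, -0.521, 0.477]
ft_force: [0.1, -0.8, -4.2]
width: 17.9
```

>>> apply_moves:
  steps:
    - {"fingers": 0.01, "tx": 0, "ty": 0, "tz": 0, "twist": 0}
    - {"fingers": 0.01, "tx": 0, "ty": 0, "tz": 0, "twist": 0}
    - {"fingers": 0.01, "tx": 0, "ty": 0, "tz": 0, "twist": 0}

```text
time: 6.28
position: [508.0, 330.9, 343.8]
orientation: [0.478, -0.521, 0.521, -0.478]
ft_force: [0.7, -0.2, -3.2]
width: 17.6
```

```bash
python3 g.py 508 332 260 -5; python3 - <<'E'
from h import *
a,d=snap('side'); b,e=snap('top'); 
P=lambda q:np.round(q,1)
for n,dd in(('side',d),('top',e)):
    w=cloud(n,dd); f=lambda z0,z1:(w[...,0]>440)&(w[...,0]<570)&(w[...,1]>230)&(w[...,1]<430)&(w[...,2]>z0)&(w[...,2]<z1)
    q=w[f(262,330)]; print(n,'saddle',len(q),P(np.median(q,0)),P(q.min(0)),P(q.max(0)))
    q=w[f(160,190)]; l=cv2.fitLine(q[:,:2].astype(np.float32),cv2.DIST_HUBER,0,.01,.01).ravel(); print('rail x at y332',l[2]+l[0]/l[1]*(332-l[3]),np.degrees(np.arctan2(l[1],l[0])),len(q))
save('rail1',np.hstack([cv2.resize(a[90:240,200:340],(420,450)),cv2.resize(b[150:250,90:260],(375,450))][:1]))
E
```

```text
pos [508.  330.9 343.8] az -5.0 F [ 0.7 -0.2 -3.2] w 17.6 t 6.28 | t [-0.0011  0.0838 -0.0001] twist 0.001
side saddle 123 [494.7 324.2 306.3] [477.8 312.9 270.1] [537.1 348.9 330. ]
rail x at y332 504.60406 85.035736 123
  return _methods._mean(a, axis=axis, dtype=dtype,
  ret = um.true_divide(
Traceback (most recent call last):
ValueError: zero-size array to reduction operation minimum which has no identity
```

>>> apply_moves:
  steps:
    - {"fingers": 0.01, "tx": 0, "ty": 0.04, "tz": 0, "twist": 0}
    - {"fingers": 0.01, "tx": 0, "ty": 0.08, "tz": 0, "twist": 0}
    - {"fingers": 0.01, "tx": 0, "ty": 0.1, "tz": 0, "twist": 0}
    - {"fingers": 0.01, "tx": 0, "ty": 0.12, "tz": 0, "twist": 0}
    - {"fingers": 0.01, "tx": 0, "ty": 0.135, "tz": 0, "twist": 0}
    - {"fingers": 0.01, "tx": 0, "ty": 0.142, "tz": 0, "twist": 0}
    - {"fingers": 0.01, "tx": 0, "ty": 0.146, "tz": 0, "twist": 0}
    - {"fingers": 0.01, "tx": 0, "ty": 0.146, "tz": 0, "twist": 0}

```text
time: 7.38
position: [508.0, 332.0, 198.0]
orientation: [0.478, -0.521, 0.521, -0.478]
ft_force: [0.8, -0.1, -2.9]
width: 17.8
```

```bash
python3 g.py 508 332 192 -5; python3 - <<'E'
from h import *
a,d=snap('side'); save('rail2',a[90:230,200:340],4)
E
```

```text
pos [508. 332. 198.] az -4.9 F [ 0.8 -0.1 -2.9] w 17.8 t 7.38 | t [-0.     0.006 -0.   ] twist 0.001
```

View pics/rail2.png

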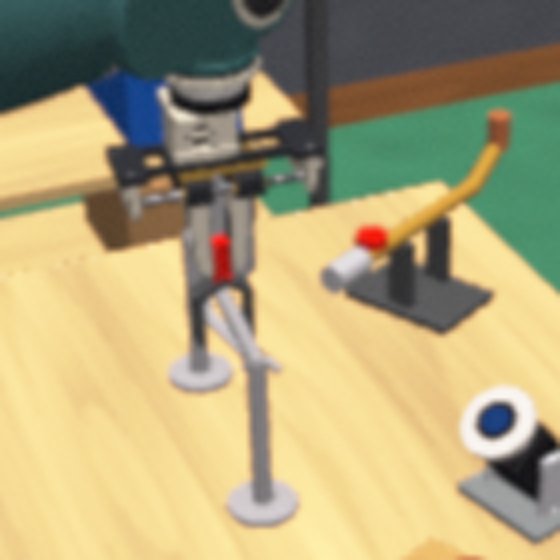

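The saddle straddles the bar, with its legs either side at about (200,320) and (250,320) in the crop. I'll lower it until the force shows it is seated.

>>> apply_moves:
  steps:
    - {"fingers": 0.01, "tx": 0, "ty": 0.002, "tz": 0, "twist": 0}
    - {"fingers": 0.01, "tx": 0, "ty": 0.004, "tz": 0, "twist": 0}
    - {"fingers": 0.01, "tx": 0, "ty": 0.005, "tz": 0, "twist": 0}
    - {"fingers": 0.01, "tx": 0, "ty": 0.005, "tz": 0, "twist": 0}

```text
time: 7.92
position: [508.0, 331.9, 193.2]
orientation: [0.478, -0.521, 0.521, -0.478]
ft_force: [-1.7, -1.4, 3.3]
width: 17.6
```

>>> apply_moves:
  steps:
    - {"fingers": 0.02, "tx": 0, "ty": 0, "tz": 0, "twist": 0}
    - {"fingers": 0.026, "tx": 0, "ty": 0, "tz": 0, "twist": 0}
    - {"fingers": 0.04, "tx": 0, "ty": 0, "tz": 0, "twist": 0}
    - {"fingers": 0.05, "tx": 0, "ty": 0, "tz": 0, "twist": 0}
    - {"fingers": 0.05, "tx": 0, "ty": -0.02, "tz": 0, "twist": 0}
    - {"fingers": 0.05, "tx": 0, "ty": -0.05, "tz": 0, "twist": 0}
    - {"fingers": 0.05, "tx": 0, "ty": -0.1, "tz": 0, "twist": 0}
    - {"fingers": 0.06, "tx": 0, "ty": -0.14, "tz": 0, "twist": 0}
    - {"fingers": 0.06, "tx": 0, "ty": -0.14, "tz": 0, "twist": 0}

```text
time: 9.05
position: [508.4, 332.2, 337.8]
orientation: [0.476, -0.521, 0.521, -0.48]
ft_force: [-0.3, -0.4, -0.5]
width: 59.6
```

```bash
python3 g.py 429.5 -187 333 -66; python3 - <<'E'
from h import *
P=lambda q:np.round(q,1)
a,d=snap('side'); b,_=snap('top'); save('rail3',np.hstack([a[90:230,200:340],np.pad(b[150:250,80:240],((0,40),(0,0),(0,0)))]),2.6)
w=cloud('side',d); p=a.astype(int); m=(p[...,0]>150)&(p[...,1]<70)&(abs(w[...,0]-508)<60)&(abs(w[...,1]-332)<60)
q=w[m]; print('knob',len(q),P(np.median(q,0)),P(q.min(0)),P(q.max(0)))
E
```

```text
pos [508.4 332.2 337.8] az -4.9 F [-0.3 -0.4 -0.5] w 59.6 t 9.05 | t [ 0.524   0.0027 -0.0341] twist 1.066
knob 44 [508.  325.2 211.7] [499.3 317.8 188.7] [518.3 334.1 231. ]
```

View pics/rail3.png

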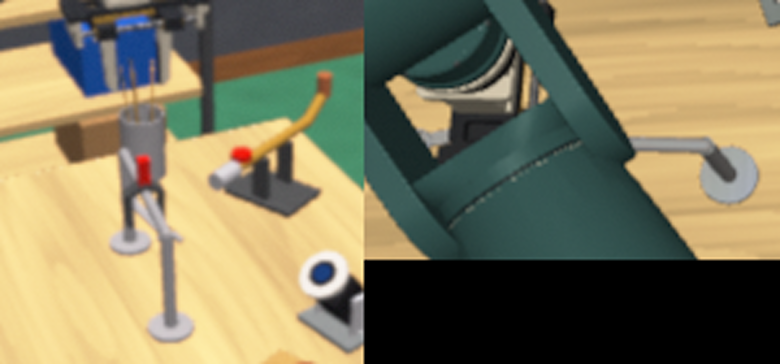

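The saddle sits upright on the bar, with its knob at (143,170) in the crop. Next, the sleeve.

>>> apply_moves:
  steps:
    - {"fingers": 0.08, "tx": 0.04, "ty": 0, "tz": -0.003, "twist": 0.1}
    - {"fingers": 0.08, "tx": 0.1, "ty": 0, "tz": -0.006, "twist": 0.22}
    - {"fingers": 0.08, "tx": 0.16, "ty": 0, "tz": -0.01, "twist": 0.34}
    - {"fingers": 0.08, "tx": 0.22, "ty": 0, "tz": -0.014, "twist": 0.46}
    - {"fingers": 0.08, "tx": 0.28, "ty": 0, "tz": -0.018, "twist": 0.58}
    - {"fingers": 0.08, "tx": 0.34, "ty": 0, "tz": -0.022, "twist": 0.7}
    - {"fingers": 0.08, "tx": 0.4, "ty": 0, "tz": -0.026, "twist": 0.82}
    - {"fingers": 0.08, "tx": 0.46, "ty": 0, "tz": -0.03, "twist": 0.94}
    - {"fingers": 0.08, "tx": 0.51, "ty": 0.01, "tz": -0.033, "twist": 1.04}
    - {"fingers": 0.08, "tx": 0.524, "ty": 0.01, "tz": -0.034, "twist": 1.066}

```text
time: 10.4
position: [428.0, -189.3, 320.9]
orientation: [-0.146, 0.693, -0.691, 0.145]
ft_force: [0.7, 1.1, 0.4]
width: 79.7
```

>>> apply_moves:
  steps:
    - {"fingers": 0.08, "tx": 0, "ty": 0, "tz": 0, "twist": 0}
    - {"fingers": 0.08, "tx": 0, "ty": 0, "tz": 0, "twist": 0}
    - {"fingers": 0.08, "tx": 0, "ty": 0, "tz": 0, "twist": 0}

```text
time: 10.78
position: [429.4, -186.2, 322.9]
orientation: [0.148, -0.691, 0.692, -0.148]
ft_force: [-0.1, -1.1, 0.1]
width: 79.9
```

```bash
python3 g.py 430 -187 145.5 -66; python3 - <<'E'
from h import *
P=lambda q:np.round(q,1)
for n in('top','side'):
    p,d=snap(n); w=cloud(n,d); p=p.astype(int); mx=p.max(-1);mn=p.min(-1)
    b=(abs(w[...,0]-430)<60)&(abs(w[...,1]+187)<60)&(mx-mn<35)&(mn>90)
    for z0,z1 in((131,146),(146,185)):
        q=w[b&(w[...,2]>z0)&(w[...,2]<z1)]
        if len(q)>5: print(n,z0,len(q),P(cv2.minEnclosingCircle(q[:,:2].astype(np.float32))[0]),P(q.min(0)),P(q.max(0)))
    if n=='side':
        m=(p[...,0]>150)&(p[...,1]<70)&(abs(w[...,0]-508)<60)&(abs(w[...,1]-332)<60); print('knob',P(np.median(w[m],0)))
    else:
        w=cloud(n,d); m=(abs(w[...,0]-508)<40)&(abs(w[...,1]-332)<20)&(w[...,2]>183)&(w[...,2]<260);q=w[m]; print('saddle top',len(q),P(q.min(0)),P(q.max(0)))
E
```

```text
pos [ 429.4 -186.2  322.9] az -65.9 F [-0.1 -1.1  0.1] w 79.9 t 10.78 | t [-0.0002  0.1774  0.0009] twist 0.002
top 131 48 [ 416.9 -200. ] [ 402.3 -217.3  132.3] [ 423.8 -182.9  142.9]
saddle top 119 [492.2 319.7 183. ] [521.3 343.  229.4]
side 131 130 [ 427.5 -189.4] [ 397.2 -219.9  132.9] [ 459.6 -160.4  146. ]
side 146 151 [ 428.4 -188.9] [ 410.4 -207.2  146.1] [ 443.6 -169.7  183.1]
knob [507.3 325.4 208.4]
```

>>> apply_moves:
  steps:
    - {"fingers": 0.08, "tx": 0.001, "ty": 0.05, "tz": 0.001, "twist": 0}
    - {"fingers": 0.08, "tx": 0.001, "ty": 0.1, "tz": 0.001, "twist": 0}
    - {"fingers": 0.08, "tx": 0.001, "ty": 0.14, "tz": 0.001, "twist": 0}
    - {"fingers": 0.08, "tx": 0.001, "ty": 0.165, "tz": 0.001, "twist": 0}
    - {"fingers": 0.08, "tx": 0.001, "ty": 0.177, "tz": 0.001, "twist": 0}
    - {"fingers": 0.06, "tx": 0.001, "ty": 0.177, "tz": 0.001, "twist": 0}
    - {"fingers": 0.025, "tx": 0.001, "ty": 0.177, "tz": 0.001, "twist": 0}
    - {"fingers": 0.025, "tx": 0.001, "ty": 0.177, "tz": 0.001, "twist": 0}
    - {"fingers": 0.025, "tx": 0.001, "ty": 0.177, "tz": 0.001, "twist": 0}
    - {"fingers": 0.025, "tx": 0.001, "ty": 0.177, "tz": 0.001, "twist": 0}
  force: 12

```text
time: 12.12
position: [428.6, -188.6, 145.9]
orientation: [-0.147, 0.692, -0.692, 0.147]
ft_force: [-1.4, 2.9, 2.8]
width: 34.8
```

```bash
python3 g.py 430 -187 190 -66; python3 - <<'E'
from h import *
u=np.array([np.cos(np.radians(24.15)),np.sin(np.radians(24.15))]); v=np.array([-u[1],u[0]])
h=np.array([484.,-163.3]); 
for s in(1,-1): print('brick end centre',h-115*u+52*s*v,'pivot start',h-140*u+52*s*v)
E
```

```text
pos [ 428.6 -188.6  145.9] az -66.0 F [-1.4  2.9  2.8] w 34.8 t 12.12 | t [-0.0019 -0.0441 -0.0009] twist -0.000
brick end centre [ 357.79048922 -162.90076414] pivot start [ 334.97855187 -173.12893671]
brick end centre [ 400.33968712 -257.79842353] pivot start [ 377.52774977 -268.0265961 ]
```

>>> apply_moves:
  steps:
    - {"fingers": 0.025, "tx": 0, "ty": -0.02, "tz": 0, "twist": 0}
    - {"fingers": 0.025, "tx": 0, "ty": -0.05, "tz": 0, "twist": 0}
    - {"fingers": 0.025, "tx": 0.03, "ty": -0.06, "tz": 0.02, "twist": 0}
    - {"fingers": 0.025, "tx": 0.06, "ty": -0.06, "tz": 0.04, "twist": 0}
    - {"fingers": 0.025, "tx": 0.08, "ty": -0.06, "tz": 0.052, "twist": 0}
    - {"fingers": 0.025, "tx": 0.08, "ty": -0.06, "tz": 0.052, "twist": 0}
    - {"fingers": 0.025, "tx": 0.08, "ty": -0.03, "tz": 0.052, "twist": 0}
    - {"fingers": 0.025, "tx": 0.08, "ty": -0.01, "tz": 0.052, "twist": 0}
    - {"fingers": 0.025, "tx": 0.08, "ty": -0.005, "tz": 0.052, "twist": 0}
    - {"fingers": 0.025, "tx": 0.08, "ty": -0.005, "tz": 0.052, "twist": 0}

```text
time: 13.38
position: [376.9, -268.5, 151.1]
orientation: [-0.147, 0.692, -0.692, 0.147]
ft_force: [-0.1, -0.4, -2.0]
width: 34.0
```

```bash
python3 g.py 377.5 -268 145.9 -66; python3 - <<'E'
from h import *
a,d=snap('side'); save('piv1',a[190:310,220:340],4.5)
E
```

```text
pos [ 376.9 -268.5  151.1] az -66.0 F [-0.1 -0.4 -2. ] w 34.0 t 13.38 | t [-0.0008  0.0052 -0.0002] twist 0.000
```

View pics/piv1.png

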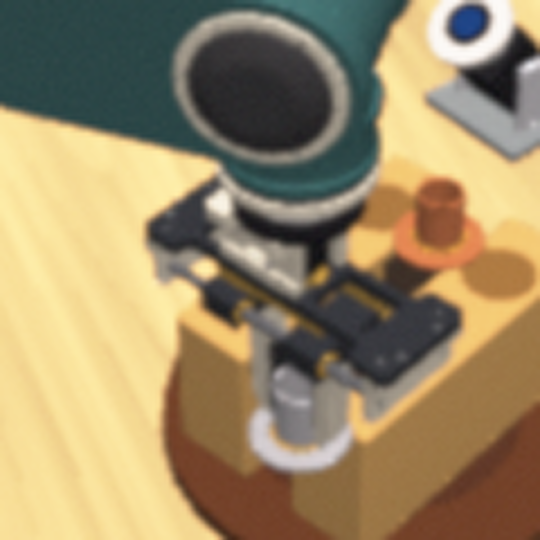

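>>> apply_moves:
  steps:
    - {"fingers": 0.025, "tx": 0, "ty": 0.004, "tz": 0, "twist": 0}
    - {"fingers": 0.025, "tx": 0.001, "ty": 0.006, "tz": 0, "twist": 0}
    - {"fingers": 0.025, "tx": 0.003, "ty": 0.008, "tz": 0, "twist": 0}
    - {"fingers": 0.025, "tx": 0.005, "ty": 0.01, "tz": 0, "twist": 0}
    - {"fingers": 0.025, "tx": 0.007, "ty": 0.0125, "tz": 0, "twist": 0}
    - {"fingers": 0.025, "tx": 0.009, "ty": 0.0155, "tz": 0, "twist": 0}
    - {"fingers": 0.025, "tx": 0.009, "ty": 0.0155, "tz": 0, "twist": 0}

```text
time: 14.3
position: [368.1, -272.4, 134.8]
orientation: [-0.147, 0.692, -0.692, 0.147]
ft_force: [-0.8, -2.4, 0.9]
width: 33.9
```

```bash
python3 g.py 377.5 -268 145.9 -66; python3 - <<'E'
from h import *
a,d=snap('side'); save('piv2',a[190:310,220:340],4.5)
E
```

```text
pos [ 368.1 -272.4  134.8] az -66.0 F [-0.8 -2.4  0.9] w 33.9 t 14.30 | t [-0.0104 -0.0111 -0.0002] twist -0.000
```

View pics/piv2.png

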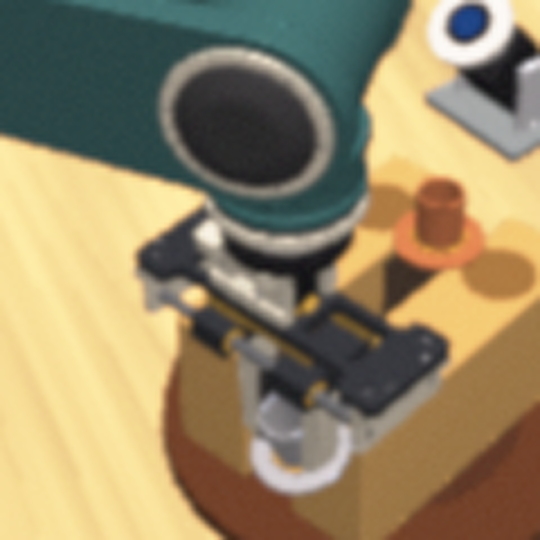

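The crop shows the flange's brick-side edge raised, so the sleeve is pivoting in the jaws, with a push of only about 3 N. I'll carry on to about 36°.

>>> apply_moves:
  steps:
    - {"fingers": 0.025, "tx": 0.0015, "ty": 0.003, "tz": 0, "twist": 0}
    - {"fingers": 0.025, "tx": 0.003, "ty": 0.006, "tz": 0, "twist": 0}
    - {"fingers": 0.025, "tx": 0.004, "ty": 0.0085, "tz": 0, "twist": 0}
    - {"fingers": 0.025, "tx": 0.0045, "ty": 0.01, "tz": 0, "twist": 0}
    - {"fingers": 0.025, "tx": 0.0045, "ty": 0.01, "tz": 0, "twist": 0}

```text
time: 14.98
position: [364.2, -274.1, 124.9]
orientation: [-0.147, 0.692, -0.692, 0.147]
ft_force: [-0.6, -0.9, 2.0]
width: 33.1
```

```bash
python3 g.py 377.5 -268 145.9 -66
```

```text
pos [ 364.2 -274.1  124.9] az -66.0 F [-0.6 -0.9  2. ] w 33.1 t 14.97 | t [-0.0146 -0.021  -0.0001] twist -0.000
```

>>> apply_moves:
  steps:
    - {"fingers": 0.025, "tx": 0.003, "ty": -0.01, "tz": 0, "twist": 0}
    - {"fingers": 0.025, "tx": 0.005, "ty": -0.04, "tz": 0, "twist": 0}
    - {"fingers": 0.025, "tx": 0.005, "ty": -0.09, "tz": 0, "twist": 0}
    - {"fingers": 0.025, "tx": 0.005, "ty": -0.14, "tz": 0, "twist": 0}
    - {"fingers": 0.025, "tx": 0.005, "ty": -0.17, "tz": 0, "twist": 0}
    - {"fingers": 0.025, "tx": 0.005, "ty": -0.175, "tz": 0, "twist": 0}
    - {"fingers": 0.025, "tx": 0.005, "ty": -0.175, "tz": 0, "twist": 0}
  force: 30

```text
time: 15.85
position: [359.6, -276.1, 299.2]
orientation: [-0.147, 0.692, -0.691, 0.147]
ft_force: [-0.3, -0.5, -3.4]
width: 33.7
```

```bash
python3 g.py 591 75 300 -74.5
```

```text
pos [ 359.6 -276.1  299.2] az -66.0 F [-0.3 -0.5 -3.4] w 33.7 t 15.85 | t [-0.3542 -0.0007 -0.2266] twist 0.148
```

>>> apply_moves:
  steps:
    - {"fingers": 0.025, "tx": -0.03, "ty": 0, "tz": -0.02, "twist": 0.01}
    - {"fingers": 0.025, "tx": -0.08, "ty": 0, "tz": -0.05, "twist": 0.03}
    - {"fingers": 0.025, "tx": -0.13, "ty": 0, "tz": -0.08, "twist": 0.05}
    - {"fingers": 0.025, "tx": -0.18, "ty": 0, "tz": -0.115, "twist": 0.07}
    - {"fingers": 0.025, "tx": -0.23, "ty": 0, "tz": -0.147, "twist": 0.1}
    - {"fingers": 0.025, "tx": -0.28, "ty": 0, "tz": -0.18, "twist": 0.12}
    - {"fingers": 0.025, "tx": -0.32, "ty": 0, "tz": -0.205, "twist": 0.14}
    - {"fingers": 0.025, "tx": -0.345, "ty": 0, "tz": -0.221, "twist": 0.148}
    - {"fingers": 0.025, "tx": -0.354, "ty": 0, "tz": -0.227, "twist": 0.148}
    - {"fingers": 0.025, "tx": -0.354, "ty": 0, "tz": -0.227, "twist": 0.148}

```text
time: 17.1
position: [590.5, 75.1, 298.9]
orientation: [0.096, -0.701, 0.701, -0.095]
ft_force: [-0.5, 0.0, -2.1]
width: 33.1
```

```bash
cat > t.py <<'E'
from h import *
P=lambda q:np.round(q,1)
o=arm.get_obs(); pv=o['position']+[0,0,19]; print(P(pv))
out=[]
for n in('side','top'):
    p,d=snap(n); w=cloud(n,d); pi=p.astype(int); mx=pi.max(-1); mn=pi.min(-1)
    f=(np.linalg.norm(w-pv,axis=-1)<75)&(w[...,2]<pv[2]+5); q=w[f&(mx-mn<35)&(mn>70)]; print(n,len(q),P(q.min(0)),P(q.max(0)))
    # flange: points near a disc 30.9 below pivot; RANSAC plane on points > 20 from the nominal axis
    nn=np.array([-.553,-.153,.819]); a=(q-pv)@nn; r=np.linalg.norm(q-pv-a[:,None]*nn,axis=1); k=(r>21)&(r<36)&(a<-15)&(a>-45); c=q[k]
    if len(c)>15:
        for i in range(4):
            m=c.mean(0); v=np.linalg.svd(c-m)[2][2]; v*=np.sign(v[2]); c=c[abs((c-m)@v)<4]
        print(' flange',len(c),'n',np.round(v,3),'tilt',np.degrees(np.arccos(v[2])),'az',np.degrees(np.arctan2(v[1],v[0])),'dist',(m-pv)@v)
    u=proj(n,pv)[0].astype(int); print(u); x,y=max(u[0]-45,0),max(u[1]-45,0); out.append(cv2.resize(p[y:y+90,x:x+90],(390,390),interpolation=cv2.INTER_CUBIC))
import sys; save(sys.argv[1],np.hstack(out))
E
python3 t.py ins1; python3 g.py 591 75.3 247.7 -74.5
```

```text
[590.5  75.1 317.9]
side 195 [570.5  39.5 278.6] [630.8 101.8 322.9]
 flange 85 n [-0.537 -0.149  0.83 ] tilt 33.877874945983244 az -164.47561008347049 dist -25.61181327928727
[303 156]
top 69 [573.2  51.6 280.2] [601.6  89.9 322.6]
 flange 20 n [-0.677 -0.17   0.717] tilt 44.23199427783546 az -165.89364471111944 dist -22.07266931927069
[255 151]
pos [590.4  74.4 299.8] az -74.5 F [-0.7 -1.  -1.1] w 33.5 t 17.20 | t [-0.0009  0.0521 -0.0008] twist -0.000
```

View pics/ins1.png

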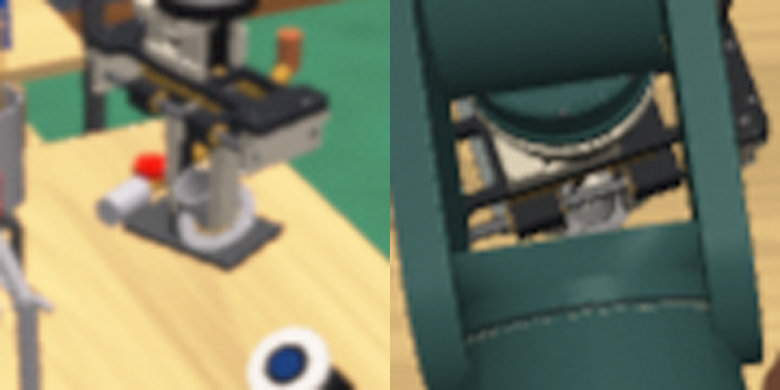

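The side view shows the sleeve tilted in the jaws, flange ring at (215,220) in the crop. The fitted flange normal is tilted 33.9° at azimuth −164.5° (wanted 35° and −164.5°). The top-view fit (44°) has only 20 occluded points, so I discount it. Descending to the focus.

>>> apply_moves:
  steps:
    - {"fingers": 0.025, "tx": 0, "ty": 0.02, "tz": 0, "twist": 0}
    - {"fingers": 0.025, "tx": 0, "ty": 0.035, "tz": 0, "twist": 0}
    - {"fingers": 0.025, "tx": 0, "ty": 0.047, "tz": 0, "twist": 0}
    - {"fingers": 0.025, "tx": 0, "ty": 0.052, "tz": 0, "twist": 0}
    - {"fingers": 0.025, "tx": 0, "ty": 0.052, "tz": 0, "twist": 0}
    - {"fingers": 0.025, "tx": 0, "ty": 0.052, "tz": 0, "twist": 0}

```text
time: 17.95
position: [591.0, 75.2, 248.7]
orientation: [0.095, -0.701, 0.701, -0.096]
ft_force: [0.9, -0.3, -1.6]
width: 33.6
```

```bash
cat >> t.py <<'E'
p,d=load('side'); w=cloud('side',d); pi=p.astype(int); mx=pi.max(-1); mn=pi.min(-1)
nn=np.array([-.553,-.153,.819])
# flange: bright connected pixels; ring: white
f=(np.linalg.norm(w-pv,axis=-1)<75)&(w[...,2]<pv[2]+5)&(mx-mn<40)&(mn>70)
a=(w-pv)@nn; k=f&(a<-20)&(a>-34); c=w[k]; e=np.cross([0,0,1],nn); e/=np.linalg.norm(e); g=np.cross(nn,e)
xy=np.stack([(c-pv)@e,(c-pv)@g],1).astype(np.float32); cc,r=cv2.minEnclosingCircle(xy); C=pv+cc[0]*e+cc[1]*g+np.median((c-pv)@nn)*nn
print('flange circle',P(cc),P(r),'centre(top face)',P(C),'root',P(C-4*nn))
L0=np.array([691,103,118.5]); b=(w-L0)@nn; k=(np.linalg.norm(w-L0,axis=-1)<55)&(abs(b)<9)&(mn>150); c=w[k]
xy=np.stack([(c-L0)@e,(c-L0)@g],1).astype(np.float32); cc,r=cv2.minEnclosingCircle(xy); bb=np.median((c-L0)@nn); L=L0+cc[0]*e+cc[1]*g+bb*nn
print('ring side',len(c),P(cc),P(r),P(bb),'lens',P(L),'focus',P(L+150*nn))
v=C-4*nn-L; print('root rel lens: along',P(v@nn),'e',P(v@e),'g',P(v@g))
m=(pi[...,0]>150)&(pi[...,1]<70)&(abs(w[...,0]-508)<60)&(abs(w[...,1]-332)<60); print('knob',P(np.median(w[m],0)))
E
python3 t.py ins2
```

```text
[591.   75.2 267.7]
side 162 [574.5  42.3 228.2] [632.7 105.7 272.6]
 flange 60 n [-0.535 -0.111  0.837] tilt 33.125652139851084 az -168.25944593384028 dist -25.481094177408167
[303 169]
top 64 [574.3  52.3 229.9] [603.9  90.1 272.6]
[256 158]
flange circle [1.8 0.3] 30.8 centre(top face) [605.9  77.5 246.9] root [608.1  78.1 243.6]
ring side 186 [-1.6 -2.4] 37.3 0.5 lens [688.4 103.9 117.5] focus [605.5  81.  240.3]
root rel lens: along 151.7 e 3.5 g 3.3
knob [508.3 324.6 211.2]
```

View pics/ins2.png

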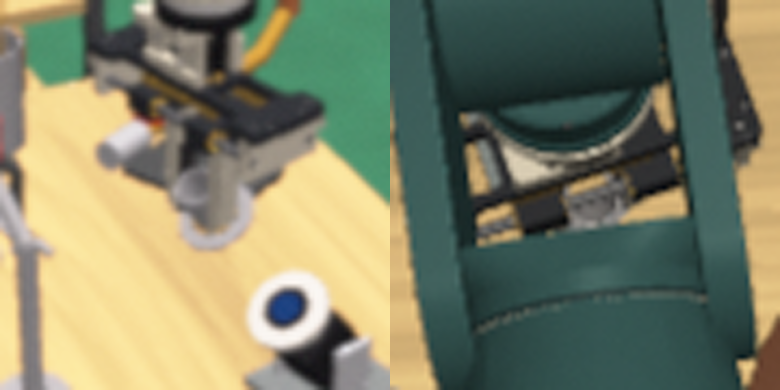

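The flange underside sits before the lens: 151.7 mm along the line of sight, about 5 mm off centre and 2° off square. The saddle's knob hasn't moved. One settling hold, then I hand in.

>>> apply_moves:
  steps:
    - {"fingers": 0.025, "tx": 0, "ty": 0.002, "tz": 0, "twist": 0}
    - {"fingers": 0.025, "tx": 0, "ty": 0.002, "tz": 0, "twist": 0}
    - {"fingers": 0.025, "tx": 0, "ty": 0.002, "tz": 0, "twist": 0}
    - {"fingers": 0.025, "tx": 0, "ty": 0.002, "tz": 0, "twist": 0}
    - {"fingers": 0.025, "tx": 0, "ty": 0.002, "tz": 0, "twist": 0}
    - {"fingers": 0.025, "tx": 0, "ty": 0.002, "tz": 0, "twist": 0}

```text
time: 18.8
position: [590.8, 75.2, 246.1]
orientation: [0.095, -0.701, 0.701, -0.095]
ft_force: [-0.3, 0.8, -2.3]
width: 33.3
```

```bash
python3 t.py ins3 | grep -v top; python3 -c "
from station import arm
print(arm.get_obs()['qvel'].round(4)); print(arm.finish_job())"
```

```text
[590.8  75.2 265.1]
side 161 [570.6  41.1 225.9] [632.2 101.  269.9]
 flange 63 n [-0.532 -0.186  0.826] tilt 34.30862909752406 az -160.7219751065114 dist -25.328909037493872
[303 169]
[256 158]
ring side 185 [-2.2 -3. ] 37.2 0.5 lens [687.8 104.4 117.1] focus [604.8  81.4 240. ]
root rel lens: along 149.6 e 4.1 g 2.3
knob [508.1 324.9 211.8]
[-0.0004 -0.0001 -0.0008 -0.0007 -0.0011 -0.0004]
the job is handed in; nothing more can be done
None
```

I hung the saddle astride the rail and let go, then took the steel sleeve out of the slot by its tube. I handed the job in at about 19 s with the sleeve held still at the focus point; no verdict was reported.

**How the tilt was made:** the moves can only turn the tool about its own fingers, so they cannot tilt it. I pressed the flange's edge lightly (about 3 N) on the near end of a firebrick, which pivoted the sleeve in the jaws. I then gripped it harder, with 30 N.

**Last checks, from the side camera:**

| Check | Measured | Limit |
|---|---|---|
| Flange underside to lens, along the line of sight | 149.6 mm | – |
| Off centre | about 5 mm | 20 mm from the focus point |
| Flange tilt | 34.3° (35° wanted) | – |
| Axis off the line of sight, including an azimuth error of about 4° | 2–3° | about 10° |

- **Saddle:** its knob had not moved since release, within the camera's noise of a few millimetres, and the joints were still.
- **Weaker reading:** the top camera's flange fit disagreed (44°). It rested on only 20 points because the arm hid most of the flange, so I did not use it.
- **Not re-measured:** I did not measure the copper sleeve or the other loose things again at the end. The arm was never sent near them, and none had moved in the pictures that showed them.

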